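# Check the compost caddy and ease its sprung lid shut

## Task

Open the green-lidded compost caddy (pressing its pedal down lifts the lid) and keep the lid wide open for two seconds so that I can see whether it needs emptying. Then let the pedal come up slowly, so that the spring never snaps the lid shut, until the caddy is fully closed. Leave the grey-lidded caddy shut and do not disturb the glass tumbler.

Things in the scene. Friction and masses are not known exactly. Their poses are not given: they have to be found in the camera images.
- green: Green caddy: pale white-grey box 140 deep (x) x 130 wide (y) x 150 mm high, fixed; flat green lid on top, 162 mm up, hinged at the far rim. Origin: centre of its underside; x points away from the robot, y left, z up. Its pedal, a green pad on a black arm, sticks out to -x: pad 174 mm from the origin, 120 mm up. Clear above the pad; wall cupboards hang 0.47 m up beyond x = 0.6.
- green_pad (a point): Centre of the top face of the green pedal pad (38 deep x 42 wide x 10 mm), level when shut. x points to the caddy, z up. It swings down about a level pivot 90 mm along +x and 5 mm below this point, by 0.45 rad (about 39 mm down) to a stop. A spring pushes it up: some 4 to 7 N hold it down; let go, it snaps up at once.
- green_lid (a joint): Angle in rad of the green lid: 0 shut, 1.17 wide open (67 degrees, pedal fully down). A linkage turns the lid 2.6 times as far as the pedal, both ways. Shutting faster than 4 rad/s counts as snapping; a close spread over 2 s is well within that.
- grey_lid (a joint): Angle in rad of the grey lid of a second caddy, the same in size and mechanism but with grey lid and grey pedal; it stands beside the green one, on either side. 0 is shut; it stays shut.
- tumbler: Clear glass tumbler, 81 mm wide, 93 mm high, standing loose on the worktop to the right of both caddies; origin at the centre of its underside, z up. It is to be left alone.

How it is judged:
By the outcome, as a careful person would: the job done as asked, in the order asked, and still so for the second after the job is handed in, with the robot touching nothing.
It also fails if it takes over 35 s, if anything falls off the work surface, if the arm or the gripper's body presses on something with over 40 N, if the wrist force passes 120 N, or if a joint passes its speed limit or range.

## Robot

A 7-joint arm with a two-finger parallel gripper is mounted at the origin on a cart in front of the work surface, level with it; the furniture and walls round the work are solid. World frame = base frame: x ahead of the robot, y to its left, z up, the work surface at z = 0. Lengths are in m, angles in degrees, forces in N, time in s.
With the tool pointing down it reaches from about 0.35 to 0.9 m from the base axis. Payload 7.2 kg.
Tool frame: the origin (TCP) lies on the centre line of the jaws, within the pads' length; the fingertips stand 17 mm ahead of it and the grasp point (between the pads) lies 2 mm behind it; z points along the fingers, y is the line along which they close (so a half turn about z gives the same grasp; the last joint's range is limited). The gripper opens to 85 mm and grips with 20 to 120 N. Pads are 22 mm wide; open, the fingers measure 114 mm over their backs; the gripper's body (76 mm by 85 mm) begins 54 mm behind the grasp point. The pads swing forward as they close: fully open they stand 13 mm farther back than shut.
Start: joints at [-69.798, 23.554, -0.728, 91.456, 0.321, 64.991, -4.71], TCP at [0.255, 0.57, 0.248] pointing down, gripper open.
Joint ranges: [-169.25, 169.25], [-16.82, 113.86], [-84.01, 82.57], [7.8, 145.47], [-59.2, 239.2], [7.22, 106.19], [-163.78, 163.78]. Speed limits (degrees/s): [136.94, 136.94, 172.46, 172.46, 180, 180, 180].

## Interface

Orientations are given as a 3x3 rotation matrix whose columns are the frame's x, y, z axes.
In Python, from bench import bot, optics gives the robot as it stands.
- The arm moves only by the shell command python3 -m jog 'ROWS'. ROWS is JSON, a list of rows, each a list of 3 entries, a list of its own where there are three numbers: the shift along the tool's x, y, z in cm, then the turn about the tool's z in rad, then the opening, from -1 (shut) to 1 (fully open), so that 0 is half open. In form: [[[x, y, z], twist, gripper], ...]. A call has 1 to 20 rows; each row shifts and turns the commanded pose from where the row before left it, along the tool's axes as they then stand; what a row does not reach is not made up. A row lasts 1/10 s, in which the tool goes at most 50 mm and 8.59 degrees, less where a joint would pass 70% of its speed; a pose out of reach is approached as far as the arm can. A call with a gripper value outside its range is refused whole. The fingers move at their own pace and stop on an object; the grip force is fixed at half the most. Time passes only in rows, so rows that do not move let the fingers close. It gives the time, the measured TCP pose, the force, the opening and the grip force at its end, in the units of the state.
- bot.sense(): the state, without advancing time (a new reading comes with each control period).
- optics.snapshot(name): name is "scene" or "top" or "wrist"; returns a dict with "frame" (480x640x3 uint8, red, green, blue), "range_z" (480x640 float32, m along the optical axis (not along the pixel's ray), 0 where there is no reading), "vertical_fov" (degrees; the focal length in pixels is half the picture's height over the tangent of half this angle, whatever the lens; pixels are square), "cx", "cy" (the principal point, pixels), "pose" (4x4, takes a point from camera to world coordinates). Camera axes: x right, y up, looking along -z (the intrinsics and any distortion apply to the point x, -y, -z); pixel columns grow to the right and rows downward; lengths in m; the calibration is good to about 2 mm. A picture is of the moment at which its call begins.
- bot.finish_job(): hands the job in; it is judged then, once.
The state is a dict: "clock": time; "qpos": joint angles; "joint_vel": joint speeds; "effort": joint torques, N m; "ee_pos": TCP position; "tcp_rot": TCP orientation; "wrist_force": force on the tool from outside, world axes, zero at the start; "moment": the same for the moment, N m; "finger_gap": finger opening in m; "finger_force": force on a finger pad.
Only numpy, scipy, OpenCV 4.12 (cv2) and the standard library are available. Lean on these libraries where they do the work, as an engineer would, in place of code of your own. Each camera call takes 0.05 s, during which the arm holds its last target. There are 200 camera calls.

## Working session

There is one attempt and no reset: what is moved stays moved. The work goes in short steps, Python scripts to look and compute and a shell command to move; the robot and the scene stay as the last step left them, time stands still between calls to the robot, and variables do not carry over. Pictures are saved under pics/ and viewed, at most 10 in all, crops included, and the job is handed in when it is done.

```bash
mkdir -p pics; cat > h.py <<'E'
import numpy as np, cv2
from bench import bot, optics
def pts(s):
    H,W=s["range_z"].shape; f=H/2/np.tan(np.radians(s["vertical_fov"]/2))
    v,u=np.mgrid[:H,:W]; d=s["range_z"]
    c=np.stack([(u-s["cx"])/f*d,-(v-s["cy"])/f*d,-d,np.ones_like(d)],-1)
    return (c@np.array(s["pose"]).T)[...,:3]
E
python3 - <<'E'
from h import *
ims=[]
for n in ("scene","top"):
    s=optics.snapshot(n); im=cv2.cvtColor(s["frame"],cv2.COLOR_RGB2BGR); cv2.imwrite(f"pics/{n}0.png",im)
    print(n,s["vertical_fov"],s["cx"],s["cy"],np.round(s["pose"],3).tolist(), [k for k in s])
    P=pts(s); hsv=cv2.cvtColor(im,cv2.COLOR_BGR2HSV)
    m=cv2.inRange(hsv,(40,70,30),(90,255,255)); m[s["range_z"]==0]=0
    k,l,st,ce=cv2.connectedComponentsWithStats(m)
    for i in range(1,k):
        if st[i,4]>60:
            q=P[l==i]; print(st[i],np.round(np.median(q,0),3),np.round(np.percentile(q,[2,98],axis=0),3).tolist())
b=bot.sense(); print(b)
E
```

```text
scene 46.57530267142429 315.1754168821733 237.03473724071696 [[0.585, 0.553, -0.593, -0.287], [-0.811, 0.402, -0.425, -0.886], [0.003, 0.73, 0.684, 1.141], [0.0, 0.0, 0.0, 1.0]] ['frame', 'range_z', 'vertical_fov', 'cx', 'cy', 'pose']
[ 197  148   66   40 1497] [0.663 0.105 0.158] [[0.593, 0.037, -0.005], [0.823, 0.36, 0.164]]
[335 169  28  19 387] [ 0.853 -0.192  0.135] [[0.817, -0.229, 0.129], [0.893, -0.154, 0.14]]
[190 205  17  12 136] [0.496 0.082 0.119] [[0.479, 0.062, 0.0], [0.573, 0.216, 0.123]]
top 52.459551816935814 326.0331020294151 241.56119162189 [[0.059, 0.964, -0.259, 0.311], [-0.998, 0.057, -0.016, -0.23], [-0.0, 0.259, 0.966, 1.125], [0.0, 0.0, 0.0, 1.0]] ['frame', 'range_z', 'vertical_fov', 'cx', 'cy', 'pose']
[ 143  152   69   72 4445] [0.669 0.108 0.161] [[0.597, 0.039, 0.155], [0.747, 0.18, 0.165]]
[472 190  12  12 100] [ 0.711 -0.544  0.106] [[0.698, -0.556, 0.103], [0.723, -0.531, 0.109]]
[466 194  16  14  65] [ 0.692 -0.531  0.094] [[0.688, -0.551, 0.085], [0.715, -0.522, 0.105]]
[173 262  20  19 318] [0.5   0.083 0.12 ] [[0.481, 0.064, -0.0], [0.526, 0.144, 0.124]]
{'clock': 0.1, 'qpos': array([-69.7967692 ,  23.59548253,  -0.72901252,  91.49776026,
         0.3208556 ,  64.99175909,  -4.70974453]), 'joint_vel': array([-0.12573006, -0.05374496,  0.02136209, -0.15241603,  0.10304864,
        0.07522608, -0.01614456]), 'effort': array([ 3.89945955e-03, -6.01830339e+01,  6.85108937e-01, -3.00089765e+01,
        1.41368428e-02,  6.36469253e-03,  6.43016460e-05]), 'ee_pos': array([0.25517039, 0.570081  , 0.24754724]), 'tcp_rot': array([[-9.12771173e-01,  4.08470972e-01, -5.01009419e-04],
       [ 4.08471267e-01,  9.12770167e-01, -1.35851513e-03],
       [-9.76075440e-05, -1.44466140e-03, -9.99998952e-01]]), 'wrist_force': array([-0.34553548, -0.09302673, -0.14574434]), 'moment': array([-0.05478983, -0.0805928 ,  0.01325471]), 'finger_force': 0.0, 'finger_gap': 0.08504747575950962}
```

View pics/scene0.png

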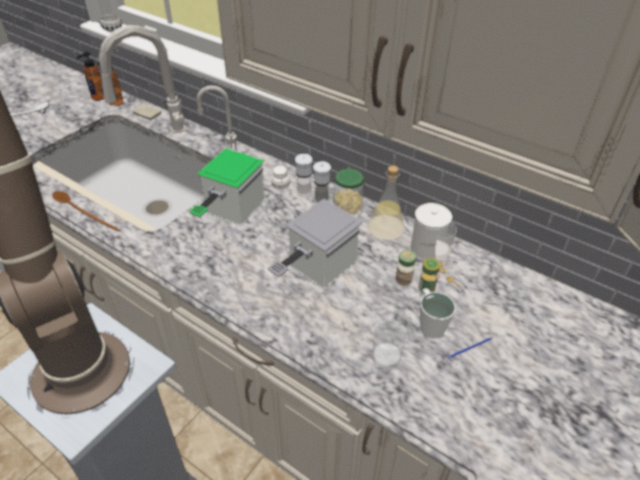

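View pics/top0.png

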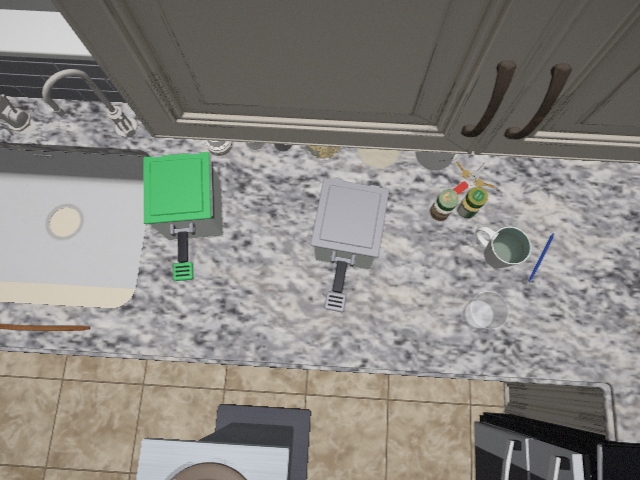

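The scene view shows the green caddy left (lid 232,168; pad 198,211), with the grey one to its right and the tumbler further right. In the top view the green pad is at (183,271), the grey pad at (335,300) and the tumbler at (480,314). The way to the green pad is clear, so I'll refine its pose.

```bash
python3 - <<'E'
from h import *
for n in ("scene","top"):
    s=optics.snapshot(n); im=cv2.cvtColor(s["frame"],cv2.COLOR_RGB2BGR)
    P=pts(s); hsv=cv2.cvtColor(im,cv2.COLOR_BGR2HSV)
    m=cv2.inRange(hsv,(40,70,30),(90,255,255))>0
    for nm,lo,hi,xm in(("lid",.15,.175,1),("pad",.112,.13,.56)):
        q=P[m&(P[...,2]>lo)&(P[...,2]<hi)&(P[...,0]<min(xm,.8))&(P[...,0]>.4)&(P[...,1]>-.1)]
        r=cv2.minAreaRect((q[:,:2]*1000).astype(np.float32)); print(n,nm,len(q),np.round(r[0],1),np.round(r[1],1),round(r[2],1),np.round(np.median(q[:,2]),4))
b=bot.sense(); print(b['clock'])
E
```

```text
scene lid 1454 [668.4 108.3] [158.8 148.2] 6.5 0.1583
scene pad 131 [498.8  82.5] [46.9 39.6] 19.7 0.1184
top lid 4419 [672.7 108.9] [153.  141.4] 8.5 0.161
top pad 301 [499.3  82.5] [38.  39.7] 8.1 0.1206
0.2
```

```bash
python3 -m jog '[[[0,0,1],-0.141,-1],[[0,0,1],-0.141,-1],[[0,0,1],-0.141,-1],[[0,0,1],-0.142,-1],[[-1,-3.5,0],0,-1],[[-1.2,-3.7,0],0,-1],[[-1.2,-3.7,0],0,-1],[[-1.2,-3.7,0],0,-1],[[-1.2,-3.7,0],0,-1],[[-1.2,-3.7,0],0,-1],[[-1.2,-3.7,0],0,-1],[[-1.2,-3.7,0],0,-1],[[-1.2,-3.7,0],0,-1],[[-1.2,-3.7,0],0,-1],[[-1.2,-3.7,0],0,-1],[[-1.2,-3.7,0],0,-1],[[-1.2,-3.7,0],0,-1],[[-1.2,-3.7,0],0,-1],[[0,0,0],0,-1],[[0,0,0],0,-1]]'; python3 - <<'E'
from h import *
b=bot.sense(); R=b['tcp_rot'];print(b['ee_pos'],np.degrees(np.arctan2(R[1,0],R[0,0])),R[:,2],R.T@(np.array([.499,.083,.137])-b['ee_pos'])*100)
for n in ("wrist","top"):
    s=optics.snapshot(n);cv2.imwrite(f"pics/{n}1.png",cv2.cvtColor(s["frame"],cv2.COLOR_RGB2BGR))
E
```

```text
clock: 2.2
ee_pos: [0.4938, 0.083, 0.2081]
tcp_rot: [[-0.99, -0.141, -0.0], [-0.141, 0.99, 0.0], [0.0, 0.0, -1.0]]
wrist_force: [-0.6, 0.5, -0.6]
finger_gap: -0.0
finger_force: 0.0
[0.49380574 0.08296296 0.20812472] -171.86972894377266 [-3.66056599e-04  1.57924890e-05 -9.99999933e-01] [-0.51729095 -0.07027233  7.11228099]
```

View pics/wrist1.png

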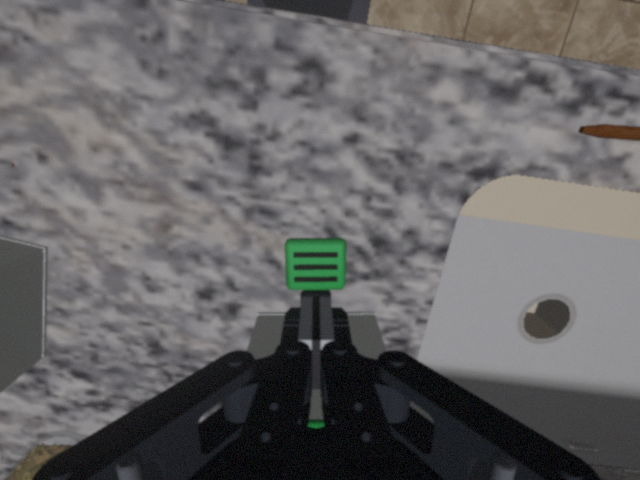

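The wrist view shows the green pad at (316,264), laterally in line with the closed fingers at column 316. I'll correct 5 mm forward and descend to find contact.

```bash
python3 -m jog '[[[-0.2,0,1.2],0,-1],[[-0.3,0,1.5],0,-1],[[0,0,1.3],0,-1],[[0,0,1],0,-1],[[0,0,0.8],0,-1],[[0,0,0.6],0,-1],[[0,0,0.4],0,-1],[[0,0,0.3],0,-1],[[0,0,0.3],0,-1],[[0,0,0.3],0,-1],[[0,0,0],0,-1]]'
```

```text
clock: 3.4
ee_pos: [0.4987, 0.0844, 0.1313]
tcp_rot: [[-0.99, -0.144, 0.0], [-0.144, 0.99, 0.0], [-0.0, 0.0, -1.0]]
wrist_force: [-2.3, -0.3, 4.0]
finger_gap: 0.0004
finger_force: 2.4
```

```bash
python3 -m jog '[[[-0.02,0,0.25],0,-1],[[-0.03,0,0.25],0,-1],[[-0.04,0,0.25],0,-1],[[-0.05,0,0.25],0,-1],[[-0.06,0,0.25],0,-1],[[-0.06,0,0.25],0,-1],[[-0.07,0,0.25],0,-1],[[-0.08,0,0.25],0,-1],[[-0.08,0,0.25],0,-1],[[-0.08,0,0.25],0,-1],[[0,0,0],0,-1]]'; python3 - <<'E'
from h import *
s=optics.snapshot("scene");cv2.imwrite("pics/s2.png",cv2.resize(cv2.cvtColor(s["frame"],cv2.COLOR_RGB2BGR)[80:280,120:400],None,fx=2.5,fy=2.5))
E
```

```text
clock: 4.5
ee_pos: [0.5038, 0.0851, 0.1056]
tcp_rot: [[-0.99, -0.144, -0.001], [-0.144, 0.99, -0.0], [0.001, -0.0, -1.0]]
wrist_force: [-4.9, -0.0, 3.4]
finger_gap: -0.0004
finger_force: 2.5
```

View pics/s2.png

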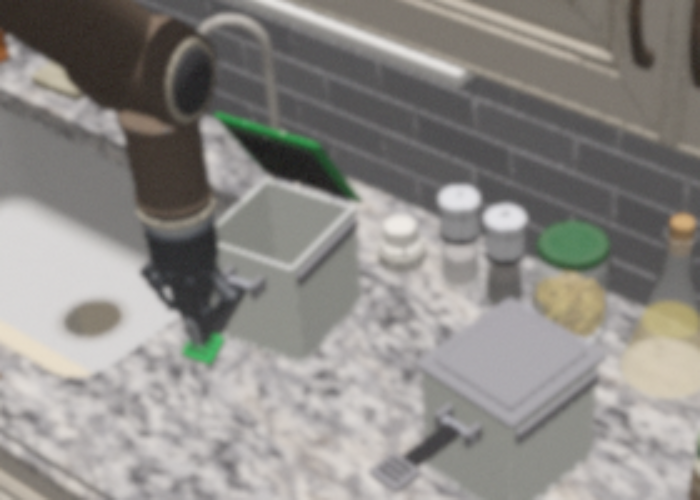

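The crop shows the green lid raised (285,155), the fingers on the green pad (205,348) and the grey lid shut. Next I'll press on gently to the stop.

```bash
python3 -m jog '[[[0,0,0.15],0,-1],[[0,0,0.15],0,-1],[[0,0,0.15],0,-1],[[0,0,0],0,-1]]'
```

```text
clock: 4.95
ee_pos: [0.505, 0.0853, 0.1019]
tcp_rot: [[-0.99, -0.144, 0.001], [-0.144, 0.99, 0.0], [-0.001, 0.0, -1.0]]
wrist_force: [-2.4, -0.8, 4.1]
finger_gap: 0.0003
finger_force: 2.4
```

```bash
python3 -m jog '[[[0,0,0.15],0,-1],[[0,0,0.15],0,-1],[[0,0,0],0,-1]]'
```

```text
clock: 5.25
ee_pos: [0.5056, 0.0854, 0.1001]
tcp_rot: [[-0.99, -0.143, 0.003], [-0.143, 0.99, 0.001], [-0.003, 0.0, -1.0]]
wrist_force: [-4.1, -1.3, 15.1]
finger_gap: 0.0001
finger_force: 8.0
```

The force has jumped to 15 N, so the pedal is on its stop. Holding here and checking the lid angle.

```bash
python3 -m jog '[[[0,0,0],0,-1],[[0,0,0],0,-1],[[0,0,0],0,-1],[[0,0,0],0,-1],[[0,0,0],0,-1],[[0,0,0],0,-1],[[0,0,0],0,-1],[[0,0,0],0,-1],[[0,0,0],0,-1],[[0,0,0],0,-1],[[0,0,0],0,-1],[[0,0,0],0,-1],[[0,0,0],0,-1],[[0,0,0],0,-1],[[0,0,0],0,-1],[[0,0,0],0,-1],[[0,0,0],0,-1],[[0,0,0],0,-1],[[0,0,0],0,-1],[[0,0,0],0,-1]]'; python3 -m jog '[[[0,0,0],0,-1],[[0,0,0],0,-1],[[0,0,0],0,-1],[[0,0,0],0,-1],[[0,0,0],0,-1],[[0,0,0],0,-1]]';  python3 - <<'E'
from h import *
s=optics.snapshot("scene");im=cv2.cvtColor(s["frame"],cv2.COLOR_RGB2BGR);cv2.imwrite("pics/s3.png",cv2.resize(im[80:280,120:400],None,fx=2.5,fy=2.5))
P=pts(s);m=cv2.inRange(cv2.cvtColor(im,cv2.COLOR_BGR2HSV),(40,70,30),(90,255,255))>0
q=P[m&(P[...,2]>.15)&(P[...,1]>0)&(P[...,0]<.85)];print(np.percentile(q,[1,50,99],axis=0))
E
```

```text
clock: 7.25
ee_pos: [0.5056, 0.0854, 0.1001]
tcp_rot: [[-0.99, -0.144, 0.003], [-0.144, 0.99, 0.001], [-0.003, 0.0, -1.0]]
wrist_force: [-3.9, -0.7, 15.8]
finger_gap: -0.0003
finger_force: 7.6
clock: 7.85
ee_pos: [0.5056, 0.0854, 0.1001]
tcp_rot: [[-0.99, -0.144, 0.003], [-0.144, 0.99, 0.001], [-0.003, 0.0, -1.0]]
wrist_force: [-4.0, -0.2, 15.2]
finger_gap: 0.0002
finger_force: 7.6
[[0.67637051 0.04281724 0.17277384]
 [0.69309597 0.07388726 0.2790757 ]
 [0.74248359 0.18132944 0.29334175]]
```

View pics/s3.png

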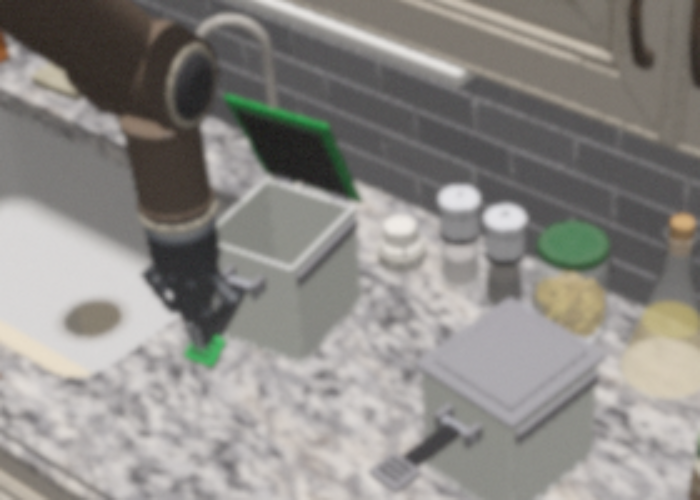

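The crop shows the lid steeply open (295,145), its front edge at z = 0.293 m. That matches 67°, and it has been held for 2.6 s. Now the slow release.

```bash
python3 -m jog '[[[0.02,0,-0.1],0,-1],[[0.02,0,-0.1],0,-1],[[0.03,0,-0.1],0,-1],[[0.03,0,-0.1],0,-1],[[0.03,0,-0.1],0,-1],[[0.03,0,-0.1],0,-1],[[0.03,0,-0.1],0,-1],[[0.03,0,-0.1],0,-1],[[0.03,0,-0.1],0,-1],[[0.03,0,-0.1],0,-1],[[0.02,0,-0.1],0,-1],[[0.02,0,-0.1],0,-1],[[0.02,0,-0.1],0,-1],[[0.02,0,-0.1],0,-1],[[0.02,0,-0.1],0,-1],[[0.02,0,-0.1],0,-1],[[0.02,0,-0.1],0,-1],[[0.02,0,-0.1],0,-1],[[0.02,0,-0.1],0,-1],[[0.02,0,-0.1],0,-1]]'; python3 -m jog '[[[0.02,0,-0.1],0,-1],[[0.02,0,-0.1],0,-1],[[0.02,0,-0.1],0,-1],[[0.01,0,-0.1],0,-1],[[0.01,0,-0.1],0,-1],[[0.01,0,-0.1],0,-1],[[0.01,0,-0.1],0,-1],[[0.01,0,-0.1],0,-1],[[0,0,-0.1],0,-1],[[0,0,-0.1],0,-1]]'
```

```text
clock: 9.9
ee_pos: [0.5003, 0.0846, 0.1191]
tcp_rot: [[-0.99, -0.144, 0.002], [-0.144, 0.99, 0.0], [-0.002, 0.0, -1.0]]
wrist_force: [0.3, 0.2, 3.9]
finger_gap: -0.0001
finger_force: 2.4
clock: 10.9
ee_pos: [0.4992, 0.0845, 0.1291]
tcp_rot: [[-0.99, -0.144, 0.002], [-0.144, 0.99, 0.0], [-0.002, 0.0, -1.0]]
wrist_force: [2.4, -0.3, 4.7]
finger_gap: -0.0001
finger_force: 2.3
```

```bash
python3 -m jog '[[[0,0,-0.1],0,-1],[[0,0,-0.1],0,-1],[[0,0,-0.1],0,-1],[[0,0,-0.1],0,-1],[[0,0,-0.1],0,-1],[[0,0,-0.1],0,-1],[[0,0,-0.1],0,-1],[[0,0,-0.1],0,-1],[[0,0,-0.1],0,-1],[[0,0,-0.1],0,-1],[[0,0,-0.1],0,-1],[[0,0,-0.1],0,-1],[[0,0,-0.1],0,-1],[[0,0,-0.1],0,-1]]'
```

```text
clock: 12.3
ee_pos: [0.4983, 0.0844, 0.1428]
tcp_rot: [[-0.99, -0.144, -0.0], [-0.144, 0.99, -0.0], [0.0, -0.0, -1.0]]
wrist_force: [0.1, -0.2, 0.9]
finger_gap: 0.0003
finger_force: 0.0
```

Contact is gone at the level-pad height. I'll retreat upward and verify.

```bash
python3 -m jog '[[[0,0,-0.5],0,-1],[[0,0,-1],0,-1],[[0,0,-2],0,-1],[[0,0,-2],0,-1],[[0,0,-2],0,-1],[[0,0,-1],0,-1],[[0,0,0],0,-1],[[0,0,0],0,-1],[[0,0,0],0,-1]]'; python3 - <<'E'
from h import *
s=optics.snapshot("scene");im=cv2.cvtColor(s["frame"],cv2.COLOR_RGB2BGR);cv2.imwrite("pics/s4.png",im)
P=pts(s);m=cv2.inRange(cv2.cvtColor(im,cv2.COLOR_BGR2HSV),(40,70,30),(90,255,255))>0
q=P[m&(P[...,2]>.14)&(P[...,1]>0)&(P[...,0]<.85)];print(np.percentile(q,[1,50,99],axis=0))
q=P[m&(P[...,2]>.06)&(P[...,1]>0)&(P[...,0]<.56)];print(np.percentile(q,[1,50,99],axis=0))
E
```

```text
clock: 13.2
ee_pos: [0.4979, 0.0843, 0.2269]
tcp_rot: [[-0.99, -0.144, -0.002], [-0.144, 0.99, -0.0], [0.002, -0.0, -1.0]]
wrist_force: [-0.7, -0.8, -0.4]
finger_gap: -0.0004
finger_force: 0.0
[[0.49240137 0.02689216 0.15074622]
 [0.65995637 0.09999124 0.15822251]
 [0.74428088 0.18127045 0.29161908]]
[[0.47634446 0.02239867 0.11301282]
 [0.49491104 0.07621978 0.11947179]
 [0.52039912 0.10250877 0.29952129]]
```

View pics/s4.png

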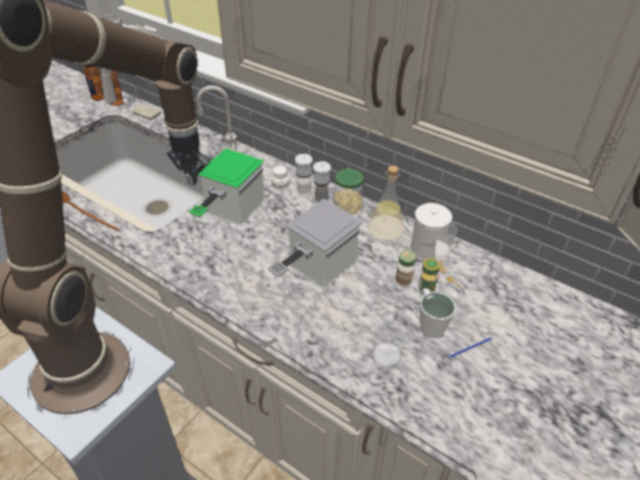

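The green lid is shut (232,168), its pad is back at (198,211) at the original height, the grey caddy is shut and the tumbler at (387,354) hasn't moved.

```bash
python3 -c "
from bench import bot
print(bot.finish_job())"
```

```text
the job is handed in; nothing more can be done
None
```

I opened the green caddy fully, held it wide open for 2.6 s, then let it close slowly over about 4 s; the camera shows it shut, the grey caddy still shut and the tumbler unmoved, and the job is handed in at about 13 s.

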